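# Thread the spacers onto the mixer's drive spindle by size

## Robot

A 6-joint arm with a two-finger parallel gripper is mounted at the origin on the work surface. World frame = base frame: x ahead of the robot, y to its left, z up, the work surface at z = 0. Lengths are in m, angles in rad, forces in N, time in s.
With the tool pointing down it reaches from about 0.325 to 0.875 m from the base axis. Payload 4.4 kg.
Tool frame: the origin (TCP) lies at the centre of the arm's flange, where the gripper is bolted on; the fingertips stand 173 mm ahead of it and the grasp point (between the pads) lies 155 mm ahead of it; z points along the fingers, y is the direction in which the jaws open and shut (so a half turn about z gives the same grasp; the last joint's range is limited). The gripper opens to 85 mm and grips with 20 to 120 N. Pads are 22 mm wide; open, the fingers measure 114 mm over their backs; the gripper's body (76 mm by 85 mm) begins 54 mm behind the grasp point. The pads swing forward as they close: fully open they stand 13 mm farther back than shut.
Start: joints at [-1.401, 0.207, 1.542, -0, 1.393, -0.15], TCP at [0.181, -0.546, 0.405] pointing down, gripper open.
Joint ranges: [-2.73, 2.73], [-0.86, 2.22], [0.23, 2.46], [-1.11, 4.25], [0.08, 2.63], [-2.82, 2.82]. Speed limits (rad/s): [2.79, 2.79, 3.14, 3.14, 3.14, 3.14].

## Interface

Orientations are given as a unit quaternion [w, x, y, z].
In Python, from cell import bot gives the robot as it stands.
- The arm moves only by the shell command python3 -m crank 'ROWS' [FORCE]. ROWS is JSON, a list of rows, each a list of 7 numbers: the turn, a rotation vector about the tool's x, y, z in rad, then the shift along the tool's x, y, z in m, then the finger opening in m, from 0 to 0.0854. A call has 1 to 12 rows; each row is the pose to reach, as a shift and turn from the pose commanded when the call began, along the tool's axes at that moment; what a row does not reach only later rows make up. A row lasts 1/10 s, in which the tool goes at most 50 mm and 8.59 degrees, less where a joint would pass 70% of its speed; a pose out of reach is approached as far as the arm can. A call with a gripper value outside its range is refused whole. The fingers move at their own pace and stop on an object; FORCE is the grip in N (left out, the last holds). Time passes only in rows, so rows that repeat a pose let the fingers close. It gives the time, the measured TCP pose, the force and the opening at its end, in the units of the state.
- bot.read_state(): the state, without advancing time (a new reading comes with each control period).
- bot.get_image(name): name is "scene" or "side" or "wrist"; returns (picture, depth): 420x560x3 uint8, red, green, blue; 420x560 float32, m along the optical axis (not along the pixel's ray), 0 where there is no reading.
- bot.get_calibration(name): a dict with "fov_y" (degrees; the focal length in pixels is half the picture's height over the tangent of half this angle, whatever the lens; pixels are square), "cx", "cy" (the principal point, pixels), "extrinsics" (4x4, takes a point from camera to world coordinates). Camera axes: x right, y down, z forward; pixel columns grow to the right and rows downward; lengths in m; the calibration is good to about 2 mm. A picture is of the moment at which its call begins: read the wrist's pose just before it. get_calibration takes no time and is no camera call; for the wrist camera it gives the pose at the moment of the call.
- bot.sign_off(): hands the job in, once; it reports no verdict.
The state is a dict: "clock": time; "joints": joint angles; "qd": joint speeds; "tau": joint torques, N m; "tool_pos": TCP position; "tcp_rot": TCP orientation; "force": force on the tool from outside, world axes, zero at the start; "moment": the same for the moment, N m; "width": finger opening in m.
Only numpy, scipy, OpenCV 4.12 (cv2) and the standard library are available. Lean on these libraries where they do the work, as an engineer would, in place of code of your own. Each camera call takes 0.05 s, during which the arm holds its last target. There are 200 camera calls.

## Task

Rebuild the spacer stack on the bench mixer's upright drive spindle: thread the three steel spacers onto it one at a time, the large one first, then the medium, then the small one on top. Turn each one by feel until its square hole finds the square of the spindle, and guide it down in the hand until it sits flat and fully home. Be gentle, neither dropping a spacer down the spindle nor pressing hard on the bearing (more than 60 N harms it), leave the jar, bottle and pipe reducer where they are, and let go at the end.

Things in the scene. Friction and masses are not known exactly. Their poses are not given: they have to be found in the camera images.
- large: The large spacer. Plain steel eight-sided ring, 54 mm across opposite flats, 24 mm thick, about 380 g, lying flat, with a 16 mm square hole right through. Origin: centre of its underside, z up. At yaw 0 the sides of the square hole and four of the outer flats face along its x and y axes; the other four flats are at 45 degrees.
- medium: The medium spacer. Plain steel eight-sided ring, 47 mm across opposite flats, 17 mm thick, about 200 g, lying flat, with a 16 mm square hole right through. Origin: centre of its underside, z up. At yaw 0 the sides of the square hole and four of the outer flats face along its x and y axes; the other four flats are at 45 degrees.
- small: The small spacer. Plain steel eight-sided ring, 40 mm across opposite flats, 12 mm thick, about 100 g, lying flat, with a 16 mm square hole right through. Origin: centre of its underside, z up. At yaw 0 the sides of the square hole and four of the outer flats face along its x and y axes; the other four flats are at 45 degrees.
- drive_head: Drive head of a bench mixer, fixed to the bench: grey gear box 120 x 90 mm (x, y), 25 mm high, with a round steel seat of 44 mm diameter on top, reaching 40 mm above the bench. Origin: centre of its underside, z up. The dark steel spindle stands upright on its z axis. The bearing is rigid downwards and must never take more than 60 N from a spacer.
- shoulder (a point): On the spindle's axis, 47 mm above the seat, where its square (14 mm across flats, from the seat up to here) ends in four corner ledges. A spacer rests on them until its hole is in line with the square: 8 degrees either way will do, repeating every 90. The spindle starts turned by an unmeasured angle, not in line with the gear box; it stays put but yields to about 0.07 N m.
- tip (a point): Top of the spindle, 63 mm above the seat. Above the shoulder it is a round pilot of 13 mm diameter for 10 mm, then tapers to 6 mm diameter at the tip. A spacer slips over the pilot at any angle.
- seat (a point): Centre of the flat top of the round seat, 40 mm above the bench, on the spindle's axis; axes as the drive head's. The underside of the large spacer belongs here, that of the medium one 24 mm higher, that of the small one 41 mm higher.
- jar: Bystander: translucent pale jar with a green lid, 80 mm diameter, 110 mm high. Origin: centre of its underside.
- bottle: Bystander: white bottle, 60 mm diameter, 140 mm high. Origin: centre of its underside.
- reducer: Bystander: grey plastic pipe reducer, 44 mm diameter at the foot, 50 mm high. Origin: centre of its underside.
There are look-alikes about, which are no part of the job. What is shaped like the large but green or red is not meant.

How it is judged:
By the outcome, as a careful person would: the job done as asked, in the order asked, and still so for the second after the job is handed in, with the robot touching nothing.
It also fails if it takes over 72 s, if anything falls off the work surface, if the arm or the gripper's body presses on something with over 40 N, if the wrist force passes 120 N, or if a joint passes its speed limit or range.

## Working session

There is one attempt and no reset: what is moved stays moved. The work goes in short steps, Python scripts to look and compute and a shell command to move; the robot and the scene stay as the last step left them, time stands still between calls to the robot, and variables do not carry over. Pictures are saved under pics/ and viewed, about 8 in all and at most 12, crops included, and the job is handed in when it is done.

```bash
ls; mkdir -p pics
python3 - <<'E'
from cell import bot
import cv2, numpy as np
s=bot.read_state(); print({k:np.round(v,3).tolist() for k,v in s.items()})
a=[]
for n in("scene","side"):
    p,d=bot.get_image(n); np.savez(f"pics/{n}.npz",p=p,d=d); c=bot.get_calibration(n); print(n,c)
    cv2.imwrite(f"pics/{n}.png",p[:,:,::-1])
E
```

```text
pics
{'clock': 0.0, 'joints': [-1.4, 0.207, 1.543, -0.0, 1.394, -0.15], 'qd': [0.001, 0.0, -0.0, 0.001, -0.0, 0.002], 'tau': [0.0, -38.304, -29.159, -0.0, 0.011, -0.0], 'tool_pos': [0.181, -0.545, 0.403], 'tcp_rot': [-0.001, 0.987, 0.16, -0.0], 'force': [-0.337, -0.183, 0.126], 'moment': [-0.017, -0.056, -0.068], 'width': 0.086}
scene {'fov_y': 49.42499177158123, 'cx': 279.47595649314655, 'cy': 210.04142736372845, 'extrinsics': array([[ 0.55331239,  0.48964003, -0.67386797,  1.19371096],
       [ 0.83285107, -0.31131249,  0.45765012, -0.41955332],
       [ 0.0143003 , -0.81445514, -0.58005028,  0.65848213],
       [ 0.        ,  0.        ,  0.        ,  1.        ]])}
side {'fov_y': 44.60834112670466, 'cx': 272.4830924336939, 'cy': 206.73539368671572, 'extrinsics': array([[-9.02605177e-01, -3.29513998e-01,  2.76991731e-01,
         2.18946181e-01],
       [-4.30469229e-01,  6.90368588e-01, -5.81452883e-01,
         7.16764187e-01],
       [ 3.70474049e-04, -6.44058799e-01, -7.64975899e-01,
         1.06358354e+00],
       [ 0.00000000e+00,  0.00000000e+00,  0.00000000e+00,
         1.00000000e+00]])}
```

View pics/scene.png

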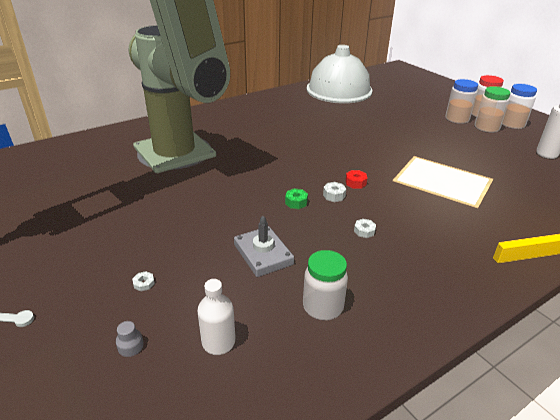

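View pics/side.png

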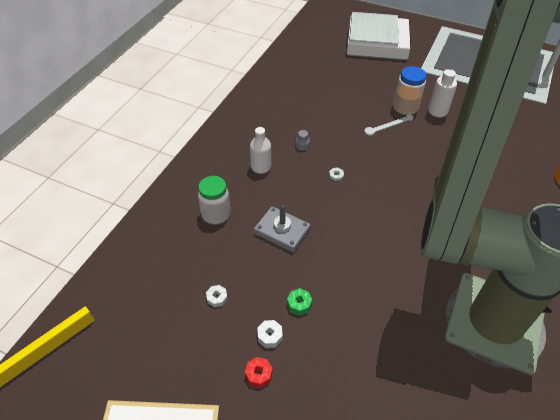

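Scene picture: silver rings at (335,191), (365,228) and (143,281); spindle at (263,230) on the gear box; jar (325,285), bottle (217,320), reducer (128,338). In the side picture the rings are at (270,334), (216,296) and (337,174), with the spindle at (283,215).

```bash
cat > h.py <<'E'
import numpy as np
from cell import bot
def cloud(p,d,c):
    f=p.shape[0]/2/np.tan(np.radians(c["fov_y"])/2)
    v,u=np.mgrid[:p.shape[0],:p.shape[1]]
    X=np.stack([(u-c["cx"])/f*d,(v-c["cy"])/f*d,d,np.ones_like(d)],-1)@c["extrinsics"].T
    X=X[...,:3]; X[d<=0]=np.nan
    return X
E
python3 - <<'E'
from h import *
px={"scene":dict(A=(335,191),B=(365,228),C=(143,281),sp=(263,235),jar=(325,285),bot=(217,320),red=(128,338)),
"side":dict(A=(270,334),B=(216,296),C=(337,174),sp=(283,225),jar=(214,200),bot=(261,155),red=(303,142))}
for n in px:
    z=np.load(f"pics/{n}.npz"); X=cloud(z["p"],z["d"],bot.get_calibration(n))
    for k,(u,v) in px[n].items():
        r=18 if k in"ABC" else 32
        W=X[v-r:v+r,u-r:u+r].reshape(-1,3); W=W[np.isfinite(W[:,2])]
        o=W[W[:,2]>0.006]
        zt=np.percentile(o[:,2],98 if k in "ABC" else 99.8)
        t=o[o[:,2]>zt-0.004]
        print(n,k,len(o),"top z %.3f"%zt,"mid",np.round((t.max(0)+t.min(0))/2,4)[:2],"ext",np.round(np.ptp(t,0),3)[:2], "floor",np.round(np.median(W[W[:,2]<0.006][:,2]),4))
E
```

```text
scene A 398 top z 0.025 mid [0.4448 0.2866] ext [0.071 0.12 ] floor -0.001
scene B 272 top z 0.018 mid [0.6053 0.2198] ext [0.05  0.048] floor -0.0009
scene C 248 top z 0.013 mid [ 0.493  -0.2723] ext [0.041 0.042] floor -0.0008
scene sp 1760 top z 0.101 mid [ 0.5507 -0.0244] ext [0.008 0.013] floor -0.001
scene jar 2514 top z 0.111 mid [ 0.7366 -0.0048] ext [0.069 0.069] floor -0.0009
scene bot 1966 top z 0.141 mid [ 0.7109 -0.2164] ext [0.015 0.021] floor -0.0008
scene red 700 top z 0.051 mid [ 0.6309 -0.3461] ext [0.031 0.029] floor -0.0007
side A 519 top z 0.027 mid [0.4469 0.2527] ext [0.057 0.055] floor -0.0003
side B 318 top z 0.021 mid [0.6026 0.2187] ext [0.046 0.047] floor -0.0005
side C 128 top z 0.016 mid [ 0.4917 -0.2755] ext [0.039 0.039] floor 0.0001
side sp 1509 top z 0.103 mid [ 0.546  -0.0265] ext [0.009 0.009] floor -0.0003
side jar 1266 top z 0.114 mid [ 0.7328 -0.0057] ext [0.069 0.067] floor -0.0005
side bot 767 top z 0.144 mid [ 0.7016 -0.2138] ext [0.025 0.026] floor -0.0003
side red 264 top z 0.055 mid [ 0.6276 -0.3495] ext [0.025 0.025] floor -0.0
```

```bash
cat >> h.py <<'E'
from scipy.spatial.transform import Rotation as R
def pose():
    s=bot.read_state(); w,x,y,z=s["tcp_rot"]
    return np.array(s["tool_pos"]),R.from_quat([x,y,z,w]),s
def plan(xyz,yaw=None,mod=90,g=0.155):
    """grasp point target in world; yaw(deg) of tool x in world, pointing straight down; prints turn+shift"""
    p,r,s=pose(); M=r.as_matrix(); cur=np.degrees(np.arctan2(M[1,0],M[0,0]))
    if yaw is None: yaw=cur
    yaw=cur+(yaw-cur+mod/2)%mod-mod/2
    a=np.radians(yaw); T=np.array([[np.cos(a),np.sin(a),0],[np.sin(a),-np.cos(a),0],[0,0,-1]])
    rv=(r.inv()*R.from_matrix(T)).as_rotvec(); sh=M.T@(np.array(xyz)+[0,0,g]-p)
    print("t=%.2f yaw %.1f->%.1f j6 %.2f"%(s["clock"],cur,yaw,s["joints"][5]),"ROW",np.round(rv,3).tolist(),np.round(sh,4).tolist(),
     "| grasp pt",np.round(p+M[:,2]*g,4),"F",np.round(s["force"],1),"w %.4f"%s["width"])
E
python3 - <<'E'
from h import *
p,r,s=pose(); c=bot.get_calibration("wrist"); E=c["extrinsics"]
print(c["fov_y"],c["cx"],c["cy"]); print(np.round(r.as_matrix().T@E[:3,:3],3), np.round(r.as_matrix().T@(E[:3,3]-p),4))
plan((0.548,-0.025,0.25),0)
E
```

```text
64.92986121956466 285.4680972179253 209.43412754517027
[[-0.    -0.965 -0.263]
 [ 1.    -0.     0.   ]
 [-0.    -0.263  0.965]] [0.0664 0.0007 0.0302]
t=0.10 yaw 18.4->0.0 j6 -0.15 ROW [-0.002, 0.0, 0.321] [0.5121, -0.3781, -0.0004] | grasp pt [ 0.1812 -0.545   0.2486] F [ 0.  -0.2 -1. ] w 0.0851
```

```bash
python3 -m crank '[[0,0,0.05,0.02,-0.015,0,0.0854],[0,0,0.32,0.512,-0.378,0,0.0854],[0,0,0.32,0.512,-0.378,0,0.0854],[0,0,0.32,0.512,-0.378,0,0.0854],[0,0,0.32,0.512,-0.378,0,0.0854],[0,0,0.32,0.512,-0.378,0,0.0854],[0,0,0.32,0.512,-0.378,0,0.0854],[0,0,0.32,0.512,-0.378,0,0.0854],[0,0,0.32,0.512,-0.378,0,0.0854],[0,0,0.32,0.512,-0.378,0,0.0854],[0,0,0.32,0.512,-0.378,0,0.0854],[0,0,0.32,0.512,-0.378,0,0.0854]]' 60
python3 - <<'E'
from h import *
plan((0.548,-0.025,0.25),0)
E
```

```text
clock: 1.3
tool_pos: [0.5132, -0.0736, 0.4043]
tcp_rot: [0.0, 1.0, 0.0, -0.0]
force: [0.8, -0.5, 0.0]
width: 0.0859
t=1.30 yaw 0.1->0.0 j6 1.26 ROW [0.0, 0.0, 0.001] [0.0348, -0.0486, -0.0007] | grasp pt [ 0.5131 -0.0736  0.2493] F [ 0.8 -0.5  0. ] w 0.0859
```

```bash
python3 -m crank '[[0,0,0,0.034,-0.046,0,0.0854],[0,0,0,0.034,-0.046,0,0.0854],[0,0,0,0.034,-0.046,0,0.0854],[0,0,0,0.034,-0.046,0,0.0854]]'
python3 - <<'E'
from h import *
import cv2
c=bot.get_calibration("wrist"); p,d=bot.get_image("wrist"); np.savez("pics/w1.npz",p=p,d=d,**c)
plan((0.548,-0.025,0.25),0)
X=cloud(p,d,c); m=X[...,2]>0.095
t=X[m]; print(m.sum(),np.median(t,0),t.min(0),t.max(0))
# pilot/square band
for lo,hi in((0.036,0.043),(0.05,0.07),(0.07,0.086),(0.087,0.094)):
    t=X[(X[...,2]>lo)&(X[...,2]<hi)&(np.hypot(X[...,0]-.548,X[...,1]+.025)<.03)]; print(lo,len(t),np.round(t.min(0),4),np.round(t.max(0),4),np.round((t.min(0)+t.max(0))/2,4))
v,u=np.argwhere(m).mean(0); print(u,v)
u,v=int(u),int(v); cv2.imwrite("pics/w1.png",cv2.resize(p[max(v-60,0):v+90,max(u-100,0):u+100,::-1],None,fx=4,fy=4,interpolation=cv2.INTER_CUBIC))
E
```

```text
clock: 1.7
tool_pos: [0.546, -0.0302, 0.4041]
tcp_rot: [0.0, 1.0, 0.0, -0.001]
force: [0.2, 0.0, 0.1]
width: 0.0854
t=1.75 yaw -0.0->0.0 j6 1.36 ROW [0.0, 0.001, -0.001] [0.0021, -0.0057, -0.0007] | grasp pt [ 0.5457 -0.0307  0.2493] F [-0.2  0.3  0.3] w 0.0858
52705 [ 0.55729123 -0.03124214  0.3062136 ] [ 0.53327936 -0.23614672  0.09500149] [0.6977761  0.04346521 0.33256965]
0.036 1012 [ 0.5269 -0.0472  0.0361] [ 0.5705 -0.0041  0.0429] [ 0.5487 -0.0256  0.0395]
0.05 72 [ 0.5465 -0.0347  0.0503] [ 0.5578 -0.0166  0.0695] [ 0.5522 -0.0256  0.0599]
0.07 64 [ 0.5454 -0.0352  0.0705] [ 0.5579 -0.0169  0.0855] [ 0.5516 -0.026   0.078 ]
0.087 74 [ 0.5401 -0.0352  0.087 ] [ 0.5575 -0.0175  0.0939] [ 0.5488 -0.0263  0.0905]
286.29097808557066 353.9854473010151
```

View pics/w1.png

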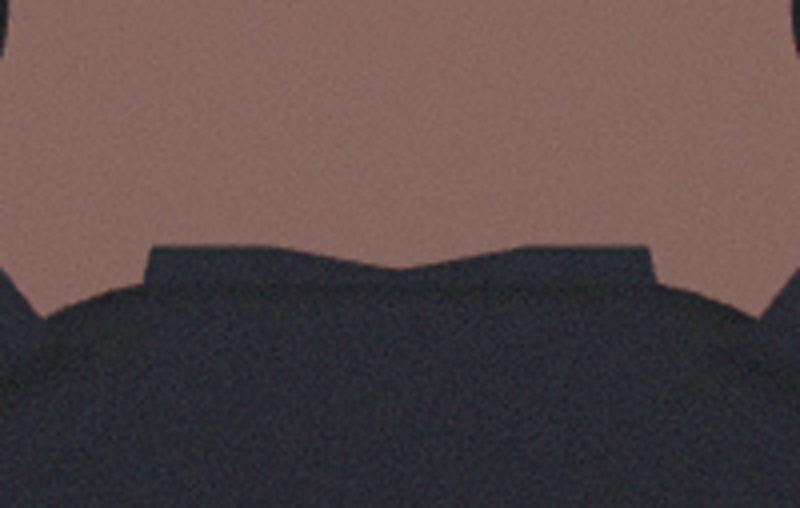

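The crop landed on the gripper body, not the spindle; I crop again at the projected spindle.

Run:
```python
from h import *
import cv2
z=np.load("pics/w1.npz"); p,d=z["p"],z["d"]; X=cloud(p,d,z)
m=(X[...,2]>0.045)&(X[...,2]<0.11)&(np.hypot(X[...,0]-.5487,X[...,1]+.0257)<.025)
v,u=np.argwhere(m).mean(0).astype(int); print(u,v)
q=p[v-38:v+37,u-50:u+50,::-1]
cv2.imwrite("pics/w1c.png",np.clip(cv2.resize(q,None,fx=8,fy=8,interpolation=cv2.INTER_CUBIC)*1.6,0,255))
# square-band edge points vs angle
t=X[m&(X[...,2]<0.0865)]; print(len(t))
best=[]
from scipy.optimize import least_squares
def sq(pr):
    c=t[:,:2]-pr[:2]; a=pr[2]; r=c@np.array([[np.cos(a),-np.sin(a)],[np.sin(a),np.cos(a)]])
    return np.abs(r).max(1)-0.007
for a0 in range(0,90,10):
    s=least_squares(sq,[.5487,-.0257,np.radians(a0)],loss="soft_l1",f_scale=.0005); best.append((s.cost,np.degrees(s.x[2])%90,s.x[:2]))
for b in sorted(best,key=lambda b:b[0])[:5]: print(b)
```

```text
279 190
155
(np.float64(1.0177242539315016e-06), np.float64(26.272687466720132), array([ 0.54849548, -0.02589574]))
(np.float64(1.0177242539315044e-06), np.float64(26.27268751183601), array([ 0.54849548, -0.02589574]))
(np.float64(1.0177242539315046e-06), np.float64(26.272687513782476), array([ 0.54849548, -0.02589574]))
(np.float64(1.017724253931506e-06), np.float64(26.27268732217438), array([ 0.54849548, -0.02589574]))
(np.float64(1.0177242539315088e-06), np.float64(26.27268756086831), array([ 0.54849548, -0.02589574]))[ WARN:0@0.089] global loadsave.cpp:1063 imwrite_ Unsupported depth image for selected encoder is fallbacked to CV_8U.
```

View pics/w1c.png

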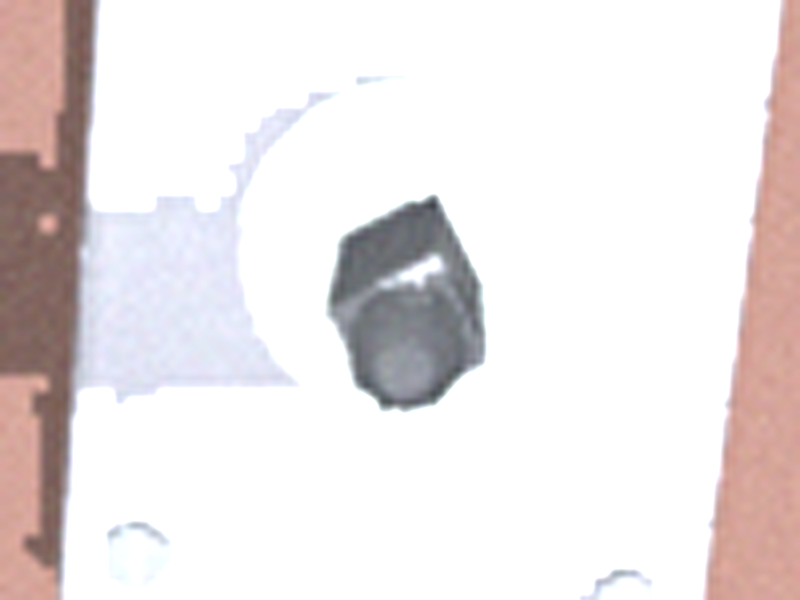

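Spindle: front face edge runs from (335,305) to (440,260) in the crop, so its square sits at about 25° yaw; this agrees with the 26° depth fit. Axis is at (0.5485, -0.0258). Next, the large spacer.

Run:
```python
from h import *
plan((0.446,0.253,0.18),45)
```

```text
t=1.75 yaw -0.0->-45.0 j6 1.36 ROW [0.001, 0.001, 0.785] [-0.0999, -0.2837, 0.0693] | grasp pt [ 0.5457 -0.0307  0.2493] F [-0.2  0.3  0.3] w 0.0858
```

```bash
python3 -m crank '[[0,0,-0.785,-0.1,-0.2837,0.069,0.0854],[0,0,-0.785,-0.1,-0.2837,0.069,0.0854],[0,0,-0.785,-0.1,-0.2837,0.069,0.0854],[0,0,-0.785,-0.1,-0.2837,0.069,0.0854],[0,0,-0.785,-0.1,-0.2837,0.069,0.0854],[0,0,-0.785,-0.1,-0.2837,0.069,0.0854],[0,0,-0.785,-0.1,-0.2837,0.069,0.0854],[0,0,-0.785,-0.1,-0.2837,0.069,0.0854],[0,0,-0.785,-0.1,-0.2837,0.069,0.0854]]'
cat >> h.py <<'E'
import cv2
def ring(xy,D,h,name=None):
    """yaw and centre of octagonal ring from wrist camera; hole edge gives yaw mod 90"""
    c=bot.get_calibration("wrist"); p,d=bot.get_image("wrist"); X=cloud(p,d,c)
    near=np.hypot(X[...,0]-xy[0],X[...,1]-xy[1])<D*.5+.015
    m=near&(X[...,2]>h-.004)&(X[...,2]<h+.006)
    n,L,st,ce=cv2.connectedComponentsWithStats(m.astype(np.uint8)); k=1+st[1:,4].argmax(); m=(L==k)
    cs,hi=cv2.findContours(m.astype(np.uint8),cv2.RETR_CCOMP,cv2.CHAIN_APPROX_NONE)
    f=p.shape[0]/2/np.tan(np.radians(c["fov_y"])/2); E=c["extrinsics"]
    def toplane(uv):
        r=np.c_[(uv[:,0]-c["cx"])/f,(uv[:,1]-c["cy"])/f,np.ones(len(uv))]@E[:3,:3].T
        return (E[:3,3]+r*((np.median(X[m][:,2])-E[2,3])/r[:,2])[:,None])[:,:2]
    out=max((q for q,H in zip(cs,hi[0]) if H[3]<0),key=len)[:,0].astype(float)
    holes=[q for q,H in zip(cs,hi[0]) if H[3]>=0]
    o=toplane(out); (b,sz,a)=cv2.minAreaRect((o*1e4).astype(np.float32)); print("outer centre",np.round(np.array(b)/1e4,4),"size",np.round(np.array(sz)/10,1),"mm ang %.1f mod90"%(a%90),"ztop %.4f"%np.median(X[m][:,2]))
    hl=toplane(max(holes,key=len)[:,0].astype(float)); (b,sz,a)=cv2.minAreaRect((hl*1e4).astype(np.float32)); print("hole centre",np.round(np.array(b)/1e4,4),"size",np.round(np.array(sz)/10,1),"ang %.1f mod90"%(a%90))
    if name:
        v,u=np.argwhere(m).mean(0).astype(int); v0,u0=max(v-120,0),max(u-160,0)
        cv2.imwrite(f"pics/{name}.png",cv2.resize(p[v0:v0+240,u0:u0+320,::-1],None,fx=2,fy=2))
E
python3 - <<'E'
from h import *
ring((0.446,0.253),.054,.024,"large")
plan((0.446,0.253,0.18),45)
E
```

```text
clock: 2.65
tool_pos: [0.447, 0.2524, 0.3361]
tcp_rot: [0.0, 0.924, 0.382, 0.0]
force: [-0.8, 0.1, 0.2]
width: 0.0855
outer centre [0.4495 0.2539] size [54.4 54. ] mm ang 73.9 mod90 ztop 0.0246
hole centre [0.4498 0.2541] size [16.5 16.9] ang 73.8 mod90
t=2.70 yaw 44.9->45.0 j6 1.13 ROW [0.001, -0.001, -0.002] [-0.0004, -0.0014, 0.0013] | grasp pt [0.4475 0.2522 0.1813] F [ 0.2 -0.1  0.5] w 0.0853
```

View pics/large.png

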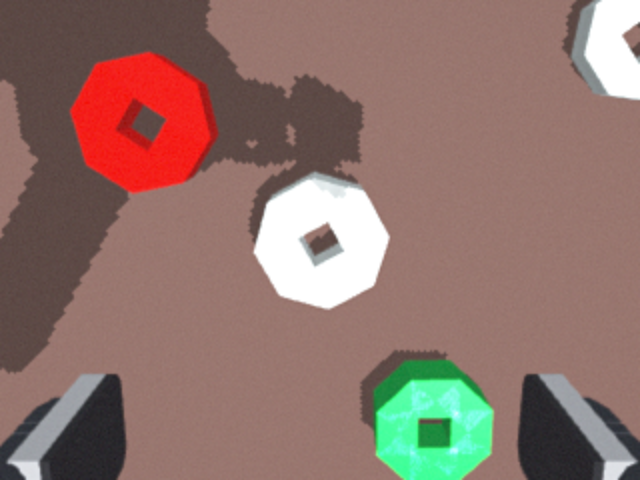

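Large view: silver ring at crop (322,240), hole angle 74° mod 90; red (145,122) and green (433,420) look-alikes nearby. At yaw 74 both fingers stay clear of them. I go lower and measure the fingertip height at this opening.

```bash
python3 -m crank '[[0,0,-0.506,0.0028,-0.0002,0.05,0.066],[0,0,-0.506,0.0028,-0.0002,0.11,0.066],[0,0,-0.506,0.0028,-0.0002,0.11,0.066],[0,0,-0.506,0.0028,-0.0002,0.11,0.066],[0,0,-0.506,0.0028,-0.0002,0.11,0.066]]' 60
cat >> h.py <<'E'
def tips():
    p0,r,s=pose(); c=bot.get_calibration("wrist"); p,d=bot.get_image("wrist"); X=cloud(p,d,c)
    T=(X-p0)@r.as_matrix(); m=(abs(T[...,0])<.015)&(abs(T[...,1])>s["width"]/2-.004)&(abs(T[...,1])<s["width"]/2+.02)&(T[...,2]>.10)&(T[...,2]<.185)
    print("w %.4f"%s["width"],"tip z (tool) L/R",[np.round(np.percentile(T[m&(T[...,1]*k>0)][:,2],[50,95,99.5]),4).tolist() if (m&(T[...,1]*k>0)).sum() else None for k in(-1,1)])
E
python3 - <<'E'
from h import *
tips()
ring((0.4497,0.254),.054,.024)
plan((0.4497,0.254,0.02),73.9)
E
```

```text
clock: 3.2
tool_pos: [0.4491, 0.2543, 0.2253]
tcp_rot: [0.0, 0.8, 0.601, -0.0]
force: [0.3, 0.4, 0.3]
width: 0.0659
w 0.0659 tip z (tool) L/R [[0.1168, 0.1566, 0.1644], [0.1197, 0.1575, 0.1645]]
outer centre [0.4496 0.2543] size [54.8 54. ] mm ang 73.7 mod90 ztop 0.0246
hole centre [0.4496 0.2544] size [15.3 16.7] ang 73.7 mod90
t=3.30 yaw 73.8->73.9 j6 0.63 ROW [0.002, -0.001, -0.002] [-0.0009, 0.0005, 0.0515] | grasp pt [0.4497 0.255  0.0715] F [ 0.2 -0.2  0.5] w 0.0659
```

```bash
python3 -m crank '[[0,0,0,-0.0005,0,0.025,0.066],[0,0,0,-0.0005,0,0.045,0.066],[0,0,0,-0.0005,0,0.055,0.066],[0,0,0,-0.0005,0,0.055,0.066],[0,0,0,-0.0005,0,0.055,0.048],[0,0,0,-0.0005,0,0.055,0.048],[0,0,0,-0.0005,0,0.055,0.048],[0,0,0,-0.0005,0,0.055,0.048]]' 60
python3 - <<'E'
from h import *
plan((0.5485,-0.0258,0.15),115)
E
```

```text
clock: 4.1
tool_pos: [0.4488, 0.2558, 0.1719]
tcp_rot: [0.0, 0.799, 0.602, 0.001]
force: [1.2, -1.1, 3.9]
width: 0.0526
t=4.10 yaw 74.0->115.0 j6 0.63 ROW [0.003, -0.0, -0.715] [-0.2431, 0.1737, -0.1331] | grasp pt [0.4492 0.2559 0.0169] F [ 1.2 -1.1  3.9] w 0.0526
```

```bash
python3 -m crank '[[0,0,0,0,0,-0.01,0.048],[0,0,0,0,0,-0.04,0.048],[0,0,0,0,0,-0.08,0.048],[0,0,0,0,0,-0.12,0.048],[0,0,0,0,0,-0.133,0.048]]' 60
python3 - <<'E'
from h import *
plan((0.5695,-0.0713,0.15),115)
E
```

```text
clock: 4.6
tool_pos: [0.4492, 0.2562, 0.3082]
tcp_rot: [0.001, 0.798, 0.602, 0.004]
force: [1.3, 0.6, -3.3]
width: 0.0527
t=4.60 yaw 74.0->115.0 j6 0.63 ROW [0.008, -0.002, -0.715] [-0.2818, 0.2058, 0.0031] | grasp pt [0.4503 0.2567 0.1532] F [ 1.3  0.6 -3.3] w 0.0527
```

```bash
python3 -m crank '[[0,0,-0.05,-0.02,0.015,0,0.048],[0,0,-0.15,-0.055,0.04,0,0.048],[0,0,-0.25,-0.09,0.068,0,0.048],[0,0,-0.35,-0.13,0.095,0,0.048],[0,0,-0.45,-0.17,0.123,0,0.048],[0,0,-0.55,-0.21,0.15,0,0.048],[0,0,-0.65,-0.245,0.178,0,0.048],[0,0,-0.7,-0.272,0.198,0,0.048],[0,0,-0.715,-0.28,0.205,0,0.048],[0,0,-0.715,-0.28,0.205,0,0.048],[0,0,-0.715,-0.28,0.205,0,0.048]]' 60
cat >> h.py <<'E'
def rel(D,top,name,sp=(.5485,-.0258)):
    """in one wrist picture: held ring's hole (tool frame) and spindle axis (tool frame)"""
    p0,r,s=pose(); c=bot.get_calibration("wrist"); p,d=bot.get_image("wrist"); X=cloud(p,d,c)
    np.savez(f"pics/{name}.npz",p=p,d=d,p0=p0,M=r.as_matrix(),**c)
    cv2.imwrite(f"pics/{name}.png",p[:,:,::-1])
    M=r.as_matrix(); T=(X-p0)@M
    m=(np.hypot(T[...,0],T[...,1])<D*.56)&(T[...,2]>.12)&(T[...,2]<.175)
    zt=np.median(T[m&(abs(T[...,1])<D*.4)][:,2]); m&=abs(T[...,2]-zt)<.004
    n,L,st,ce=cv2.connectedComponentsWithStats(m.astype(np.uint8)); m=(L==1+st[1:,4].argmax())
    cs,hi=cv2.findContours(m.astype(np.uint8),cv2.RETR_CCOMP,cv2.CHAIN_APPROX_NONE)
    f=p.shape[0]/2/np.tan(np.radians(c["fov_y"])/2); E=c["extrinsics"]
    def pl(uv,zz):
        q=np.c_[(uv[:,0]-c["cx"])/f,(uv[:,1]-c["cy"])/f,np.ones(len(uv))]@E[:3,:3].T@M; o=(E[:3,3]-p0)@M
        return (o+q*((zz-o[2])/q[:,2])[:,None])[:,:2]
    for q,H in zip(cs,hi[0]):
        if len(q)<25: continue
        P=pl(q[:,0].astype(float),zt)*1000; b,sz,a=cv2.minAreaRect(P.astype(np.float32)); print("hole" if H[3]>=0 else "outer",np.round(b,1),np.round(sz,1),"ang %.1f"%(a%90),"bbox mid",np.round((P.min(0)+P.max(0))/2,1))
    print("ring top tool z %.4f"%zt,"world z %.4f"%np.median(X[m][:,2]))
    for lo,hi_ in((.0365,.043),(.05,.086),(.087,.0965),(.1,.106)):
        k=(X[...,2]>lo)&(X[...,2]<hi_)&(np.hypot(X[...,0]-sp[0],X[...,1]-sp[1])<.026)
        if k.sum()<5: continue
        t=X[k]; t2=T[k]*1000; print("spindle z>%.3f n%d"%(lo,k.sum()),"tool mid",np.round((t2.min(0)+t2.max(0))[:2]/2,1),"ext",np.round(np.ptp(t2,0)[:2],1),"world mid",np.round((t.min(0)+t.max(0))[:2]/2,4))
    t=X[(X[...,2]>.05)&(X[...,2]<.0865)&(np.hypot(X[...,0]-sp[0],X[...,1]-sp[1])<.016)]
    from scipy.optimize import least_squares
    def sq(pr):
        e=t[:,:2]-pr[:2]; a=pr[2]; return np.abs(e@np.array([[np.cos(a),-np.sin(a)],[np.sin(a),np.cos(a)]])).max(1)-.007
    o=min((least_squares(sq,[*sp,np.radians(a)],loss="soft_l1",f_scale=.0005) for a in range(0,90,15)),key=lambda o:o.cost)
    print("square fit n%d axis"%len(t),np.round(o.x[:2],4),"tool",np.round(((np.r_[o.x[:2],.08]-p0)@M)[:2]*1000,1),"ang %.1f"%(np.degrees(o.x[2])%90))
E
python3 - <<'E'
from h import *
rel(.054,0,"rel1")
plan((0.5695,-0.0713,0.15),115)
E
```

```text
clock: 5.7
tool_pos: [0.5671, -0.0691, 0.3023]
tcp_rot: [-0.002, 0.538, 0.843, -0.0]
force: [-0.9, -0.7, -3.9]
width: 0.0531
outer [-0.8  0.3] [57.3 55.9] ang 47.9 bbox mid [-0.7  0.1]
hole [-0.8 -0.1] [14.6 16.3] ang 0.0 bbox mid [-0.8 -0.1]
ring top tool z 0.1475 world z 0.1550
spindle z>0.036 n2446 tool mid [46.  2.] ext [43.9 43.8] world mid [ 0.5485 -0.026 ]
spindle z>0.050 n80 tool mid [52.7  1.9] ext [ 1.6 13.7] world mid [ 0.5455 -0.0196]
spindle z>0.087 n159 tool mid [46.3  1.9] ext [13.9 13.5] world mid [ 0.5485 -0.0259]
spindle z>0.100 n294 tool mid [46.4  1.7] ext [10.3 10.4] world mid [ 0.5484 -0.0261]
square fit n87 axis [ 0.5488 -0.0258] tool [46.3  2.1] ang 26.3
t=5.75 yaw 115.0->115.0 j6 -0.71 ROW [-0.002, -0.003, 0.0] [-0.0035, 0.0011, -0.0025] | grasp pt [ 0.5666 -0.0684  0.1475] F [ 0.6  1.  -3.6] w 0.0529
```

View pics/rel1.png

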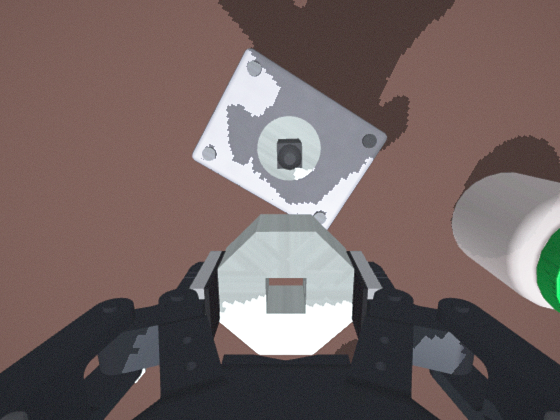

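Spindle (288,153) and held ring's hole (286,295) are both visible and squarely in line. The ring must move +47.1 mm in x and +2.0 mm in y (tool axes). Then lower.

```bash
python3 -m crank '[[0,0,0,0.015,0.001,0,0.048],[0,0,0,0.035,0.002,0,0.048],[0,0,0,0.047,0.002,0,0.048],[0,0,0,0.047,0.002,0.01,0.048],[0,0,0,0.047,0.002,0.022,0.048],[0,0,0,0.047,0.002,0.028,0.048],[0,0,0,0.047,0.002,0.034,0.048],[0,0,0,0.047,0.002,0.038,0.048],[0,0,0,0.047,0.002,0.041,0.048],[0,0,0,0.047,0.002,0.041,0.048]]' 60
python3 - <<'E'
from h import *
plan((0.5485,-0.0258,0.05),115); print(bot.read_state()["moment"])
E
```

```text
clock: 6.75
tool_pos: [0.5495, -0.0261, 0.2617]
tcp_rot: [-0.002, 0.538, 0.843, 0.001]
force: [-0.9, 4.3, -4.0]
width: 0.0527
t=6.75 yaw 114.9->115.0 j6 -0.64 ROW [-0.001, -0.003, -0.001] [0.0005, -0.0008, 0.0567] | grasp pt [ 0.5492 -0.0257  0.1067] F [-0.9  4.3 -4. ] w 0.0527
[0.86081291 0.19653763 0.0191942 ]
```

```bash
python3 -m crank '[[0,0,0,0.001,0,0,0.048],[0,0,0,0.001,0,0.002,0.048],[0,0,0,0.001,0,0.004,0.048],[0,0,0,0.001,0,0.006,0.048],[0,0,0,0.001,0,0.006,0.048]]' 60
python3 - <<'E'
from h import *
plan((0.5485,-0.0258,0.05),115); print(bot.read_state()["moment"])
E
```

```text
clock: 7.25
tool_pos: [0.5497, -0.0255, 0.2582]
tcp_rot: [-0.0, 0.537, 0.843, 0.0]
force: [-4.5, 4.6, 6.6]
width: 0.0531
t=7.25 yaw 115.0->115.0 j6 -0.64 ROW [0.0, -0.001, -0.0] [0.0002, -0.0012, 0.0532] | grasp pt [ 0.5497 -0.0254  0.1032] F [-4.5  4.6  6.6] w 0.0531
[0.91597195 0.92487036 0.02402486]
```

```bash
python3 -m crank '[[0,0,0,0,0,-0.003,0.048],[0,0,0.01,0.0014,-0.0005,-0.003,0.048],[0,0,0.01,0.0014,-0.0005,-0.003,0.048]]' 60;  python3 -m crank '[[0,0,0,0,0,0.002,0.048],[0,0,0,0,0,0.004,0.048],[0,0,0,0,0,0.005,0.048],[0,0,0,0,0,0.005,0.048]]' 60
python3 - <<'E'
from h import *
plan((0.5485,-0.0258,0.05),115); print(bot.read_state()["moment"])
E
```

```text
clock: 7.55
tool_pos: [0.5487, -0.0252, 0.2598]
tcp_rot: [0.001, 0.542, 0.841, -0.0]
force: [-0.9, 1.1, -2.9]
width: 0.0532
clock: 7.95
tool_pos: [0.5484, -0.0249, 0.2541]
tcp_rot: [0.0, 0.542, 0.841, -0.0]
force: [-0.2, 0.8, -4.4]
width: 0.0526
t=7.95 yaw 114.4->115.0 j6 -0.63 ROW [-0.001, 0.0, -0.01] [-0.0009, -0.0003, 0.0491] | grasp pt [ 0.5483 -0.0249  0.0991] F [-0.2  0.8 -4.4] w 0.0526
[ 0.02887716 -0.02733871  0.03595665]
```

It dropped into the square: only the weight shows, and the underside is 5 mm below the shoulder. Guide it down.

```bash
python3 -m crank '[[0,0,0,0,0,0.004,0.048],[0,0,0,0,0,0.009,0.048],[0,0,0,0,0,0.014,0.048],[0,0,0,0,0,0.019,0.048],[0,0,0,0,0,0.024,0.048],[0,0,0,0,0,0.029,0.048],[0,0,0,0,0,0.033,0.048],[0,0,0,0,0,0.036,0.048],[0,0,0,0,0,0.038,0.048],[0,0,0,0,0,0.038,0.048]]' 60;  python3 -m crank '[[0,0,0,0,0,0.001,0.048],[0,0,0,0,0,0.002,0.048],[0,0,0,0,0,0.002,0.048]]' 60
python3 - <<'E'
from h import *
plan((0.5485,-0.0258,0.05),115); print(bot.read_state()["moment"])
E
```

```text
clock: 8.95
tool_pos: [0.5484, -0.0246, 0.2164]
tcp_rot: [-0.0, 0.542, 0.841, -0.0]
force: [1.1, 0.1, -2.9]
width: 0.0524
clock: 9.25
tool_pos: [0.5485, -0.0246, 0.2147]
tcp_rot: [0.0, 0.542, 0.841, 0.0]
force: [-0.4, -0.3, -4.5]
width: 0.0529
t=9.25 yaw 114.4->115.0 j6 -0.63 ROW [0.0, 0.0, -0.01] [-0.0011, -0.0005, 0.0097] | grasp pt [ 0.5485 -0.0246  0.0597] F [-0.4 -0.3 -4.5] w 0.0529
[-0.05002578  0.00180599  0.04273637]
```

Underside is about 2–3 mm above the seat; small steps until contact.

```bash
python3 -m crank '[[0,0,0,0,0,0.001,0.048],[0,0,0,0,0,0.0015,0.048],[0,0,0,0,0,0.0015,0.048]]' 60; python3 -m crank '[[0,0,0,0,0,0.0007,0.048],[0,0,0,0,0,0.0007,0.048]]' 60; python3 -m crank '[[0,0,0,0,0,0.0007,0.048],[0,0,0,0,0,0.0007,0.048]]' 60
```

```text
clock: 9.55
tool_pos: [0.5484, -0.0246, 0.2131]
tcp_rot: [-0.0, 0.542, 0.841, -0.0]
force: [-0.1, -0.6, -4.1]
width: 0.0529
clock: 9.75
tool_pos: [0.5484, -0.0246, 0.2124]
tcp_rot: [-0.0, 0.542, 0.841, -0.0]
force: [-0.1, 0.2, -3.7]
width: 0.0531
clock: 9.95
tool_pos: [0.5486, -0.0247, 0.2119]
tcp_rot: [0.0, 0.542, 0.841, 0.0]
force: [0.6, -0.2, -3.7]
width: 0.0532
```

```bash
for i in 1; do python3 -m crank '[[0,0,0,0,0,0.0006,0.048],[0,0,0,0,0,0.0006,0.048]]' 60; python3 -m crank '[[0,0,0,0,0,0.0006,0.048],[0,0,0,0,0,0.0006,0.048]]' 60; done
```

```text
clock: 10.15
tool_pos: [0.5486, -0.0246, 0.2119]
tcp_rot: [0.0, 0.542, 0.841, -0.0]
force: [-2.9, -0.1, 2.9]
width: 0.053
clock: 10.35
tool_pos: [0.5486, -0.0246, 0.2119]
tcp_rot: [0.0, 0.542, 0.841, -0.0]
force: [-5.7, 1.3, 8.5]
width: 0.0531
```

Contact with the seat at exactly the expected height (0.0400). Release, rise, and go to the medium.

```bash
python3 -m crank '[[0,0,0,0,0,0,0.07],[0,0,0,0,0,0,0.07],[0,0,0,0,0,0,0.07],[0,0,0,0,0,-0.01,0.07],[0,0,0,0,0,-0.04,0.07],[0,0,0,0,0,-0.09,0.07],[0,0,0,0,0,-0.1,0.07]]' 60
python3 - <<'E'
from h import *
plan((0.604,0.219,0.16),115)
E
```

```text
clock: 11.05
tool_pos: [0.551, -0.0251, 0.3174]
tcp_rot: [0.006, 0.542, 0.841, 0.002]
force: [1.0, -0.7, 0.5]
width: 0.0701
t=11.05 yaw 114.4->115.0 j6 -0.63 ROW [0.01, 0.007, -0.01] [0.2003, 0.1491, 0.0025] | grasp pt [ 0.5528 -0.0254  0.1624] F [ 1.  -0.7  0.5] w 0.0701
```

```bash
python3 -m crank '[[0,0,0,0.2,0.15,0,0.06],[0,0,0,0.2,0.15,0,0.06],[0,0,0,0.2,0.15,0,0.06],[0,0,0,0.2,0.15,0,0.06],[0,0,0,0.2,0.15,0,0.06],[0,0,0,0.2,0.15,0,0.06],[0,0,0,0.2,0.15,0,0.06],[0,0,0,0.2,0.15,0,0.06]]' 60
python3 - <<'E'
from h import *
ring((0.604,0.219),.047,.017)
plan((0.604,0.219,0.14))
E
```

```text
clock: 11.85
tool_pos: [0.6023, 0.2187, 0.3105]
tcp_rot: [-0.0, 0.542, 0.84, -0.0]
force: [1.0, -1.4, 0.3]
width: 0.06
outer centre [0.6048 0.2192] size [46.8 47.7] mm ang 36.9 mod90 ztop 0.0176
hole centre [0.6047 0.2194] size [16.3 16.5] ang 82.0 mod90
t=11.90 yaw 114.3->114.3 j6 -0.21 ROW [-0.001, 0.0, -0.0] [0.0, 0.0019, 0.0155] | grasp pt [0.6022 0.2182 0.1555] F [ 1.  -0.4 -0.1] w 0.0601
```

```bash
python3 -m crank '[[0,0,0.15,0,0.0028,0.03,0.06],[0,0,0.3,0,0.0028,0.07,0.06],[0,0,0.45,0,0.0028,0.1,0.06],[0,0,0.564,0,0.0028,0.12,0.06],[0,0,0.564,0,0.0028,0.133,0.06],[0,0,0.564,0,0.0028,0.138,0.06],[0,0,0.564,0,0.0028,0.138,0.06],[0,0,0.564,0,0.0028,0.138,0.042],[0,0,0.564,0,0.0028,0.138,0.042],[0,0,0.564,0,0.0028,0.138,0.042],[0,0,0.564,0,0.0028,0.138,0.042]]' 60
python3 - <<'E'
from h import *
plan((0.6047,.2193,0.02),82)
E
python3 -m crank '[[0,0,0,0,0,-0.01,0.042],[0,0,0,0,0,-0.04,0.042],[0,0,0,0,0,-0.08,0.042],[0,0,0,0,0,-0.115,0.042],[0,0,0,0,0,-0.13,0.042],[0,0,0,0,0,-0.13,0.042]]' 60
python3 - <<'E'
from h import *
plan((0.5695,-0.0713,0.147),115)
E
```

```text
clock: 13.0
tool_pos: [0.606, 0.2208, 0.1745]
tcp_rot: [0.001, 0.754, 0.657, 0.001]
force: [-0.4, -1.2, 6.3]
width: 0.0457
t=13.00 yaw 82.1->82.0 j6 0.35 ROW [0.003, -0.001, 0.002] [-0.0017, -0.0011, -0.0005] | grasp pt [0.6065 0.2209 0.0195] F [-0.4 -1.2  6.3] w 0.0457
clock: 13.6
tool_pos: [0.6058, 0.221, 0.3056]
tcp_rot: [0.001, 0.754, 0.657, 0.003]
force: [-0.0, 0.1, -2.0]
width: 0.0452
t=13.60 yaw 82.1->115.0 j6 0.35 ROW [0.006, -0.0, -0.574] [-0.2945, 0.0042, 0.003] | grasp pt [0.6067 0.2212 0.1506] F [-0.   0.1 -2. ] w 0.0452
```

```bash
python3 -m crank '[[0,0,-0.05,-0.02,0,0,0.042],[0,0,-0.15,-0.055,0.001,0,0.042],[0,0,-0.25,-0.095,0.002,0,0.042],[0,0,-0.35,-0.135,0.003,0,0.042],[0,0,-0.45,-0.175,0.004,0,0.042],[0,0,-0.55,-0.215,0.004,0,0.042],[0,0,-0.575,-0.25,0.004,0,0.042],[0,0,-0.575,-0.28,0.004,0,0.042],[0,0,-0.575,-0.294,0.004,0,0.042],[0,0,-0.575,-0.294,0.004,0,0.042],[0,0,-0.575,-0.294,0.004,0,0.042]]' 60
python3 - <<'E'
from h import *
rel(.047,0,"rel2"); tips()
plan((0.5695,-0.0713,0.15),115)
E
```

```text
clock: 14.7
tool_pos: [0.5681, -0.0704, 0.3012]
tcp_rot: [-0.001, 0.537, 0.844, 0.0]
force: [0.8, 0.8, -1.5]
width: 0.0453
outer [-0.9 -0.1] [48.5 49.6] ang 0.0 bbox mid [-0.9 -0.1]
hole [-0.8 -0.1] [15.  16.4] ang 0.0 bbox mid [-0.8 -0.1]
ring top tool z 0.1571 world z 0.1443
spindle z>0.050 n4969 tool mid [48.1  1.3] ext [51.9 51.9] world mid [ 0.5485 -0.0259]
spindle z>0.087 n158 tool mid [48.1  1.3] ext [13.8 13.3] world mid [ 0.5485 -0.0259]
spindle z>0.100 n300 tool mid [48.6  1.4] ext [10.2  9.8] world mid [ 0.5484 -0.0257]
square fit n1474 axis [ 0.548  -0.0249] tool [49.2  1.3] ang 59.4
w 0.0451 tip z (tool) L/R [[0.131, 0.1585, 0.1689], [0.129, 0.1583, 0.1685]]
t=14.80 yaw 115.1->115.0 j6 -0.71 ROW [-0.001, -0.001, 0.002] [-0.0019, 0.0002, -0.0031] | grasp pt [ 0.5683 -0.0695  0.1469] F [ 0.  -0.5 -2.3] w 0.0453
```

View pics/rel2.png

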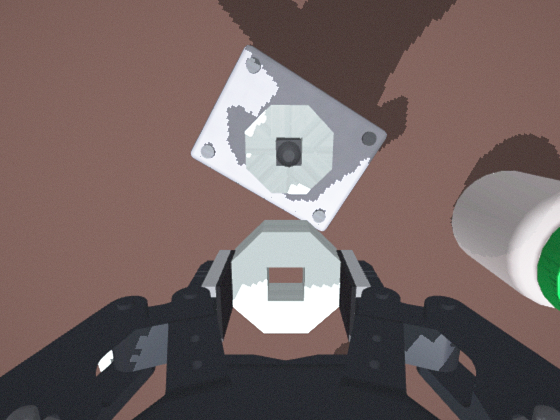

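Large sits on the seat with the spindle through it at (288,153); the medium's hole is at (286,284), in line. Use the tool position that worked for the large.

```bash
python3 -m crank '[[0,0,0,0.015,0.001,0,0.042],[0,0,0.01,0.035,0.0012,0,0.042],[0,0,0.01,0.0502,0.0012,0,0.042],[0,0,0.01,0.0502,0.0012,0.006,0.042],[0,0,0.01,0.0502,0.0012,0.016,0.042],[0,0,0.01,0.0502,0.0012,0.024,0.042],[0,0,0.01,0.0502,0.0012,0.03,0.042],[0,0,0.01,0.0502,0.0012,0.034,0.042],[0,0,0.01,0.0502,0.0012,0.037,0.042],[0,0,0.01,0.0502,0.0012,0.037,0.042]]' 60
python3 -m crank '[[0,0,0,0,0,0.002,0.042],[0,0,0,0,0,0.004,0.042],[0,0,0,0,0,0.004,0.042]]' 60
python3 - <<'E'
from h import *
plan((0.5485,-0.0258,0.05),115); print(bot.read_state()["moment"])
E
```

```text
clock: 15.8
tool_pos: [0.5483, -0.0254, 0.265]
tcp_rot: [-0.0, 0.541, 0.841, -0.0]
force: [0.2, 0.1, -2.0]
width: 0.0453
clock: 16.1
tool_pos: [0.5483, -0.0251, 0.2615]
tcp_rot: [-0.0, 0.541, 0.841, -0.0]
force: [-0.4, -0.6, -1.0]
width: 0.0451
t=16.10 yaw 114.5->115.0 j6 -0.63 ROW [-0.0, -0.0, -0.009] [-0.0007, -0.0001, 0.0565] | grasp pt [ 0.5483 -0.0251  0.1065] F [-0.4 -0.6 -1. ] w 0.0451
[ 0.05423299 -0.0026878   0.00422936]
```

```bash
python3 -m crank '[[0,0,0,0,0,0.001,0.042],[0,0,0,0,0,0.002,0.042],[0,0,0,0,0,0.003,0.042],[0,0,0,0,0,0.003,0.042]]' 60;python3 -m crank '[[0,0,0,0,0,0.001,0.042],[0,0,0,0,0,0.001,0.042]]' 60
python3 - <<'E'
from h import *
plan((0.5485,-0.0258,0.05),115); print(bot.read_state()["moment"])
E
```

```text
clock: 16.5
tool_pos: [0.5483, -0.025, 0.2584]
tcp_rot: [-0.0, 0.541, 0.841, -0.0]
force: [0.3, 1.1, -1.9]
width: 0.0452
clock: 16.7
tool_pos: [0.5483, -0.0251, 0.2575]
tcp_rot: [-0.0, 0.541, 0.841, 0.0]
force: [-0.6, 1.9, -1.7]
width: 0.0452
t=16.70 yaw 114.5->115.0 j6 -0.63 ROW [-0.0, -0.0, -0.009] [-0.0008, -0.0001, 0.0525] | grasp pt [ 0.5482 -0.025   0.1025] F [-0.6  1.9 -1.7] w 0.0452
[0.19536602 0.07439178 0.01850601]
```

```bash
python3 -m crank '[[0,0,0,0.0003,0,0.003,0.042],[0,0,0,0.0004,0,0.007,0.042],[0,0,0,0.0004,0,0.011,0.042],[0,0,0,0.0004,0,0.014,0.042],[0,0,0,0.0004,0,0.016,0.042],[0,0,0,0.0004,0,0.0165,0.042]]' 60;python3 -m crank '[[0,0,0,0,0,0.001,0.042],[0,0,0,0,0,0.001,0.042]]' 60; python3 -m crank '[[0,0,0,0,0,0.0007,0.042],[0,0,0,0,0,0.0007,0.042]]' 60
```

```text
clock: 17.3
tool_pos: [0.548, -0.0248, 0.2406]
tcp_rot: [-0.0, 0.541, 0.841, -0.0]
force: [-0.2, -0.1, -1.3]
width: 0.0454
clock: 17.5
tool_pos: [0.5482, -0.0248, 0.2401]
tcp_rot: [0.0, 0.541, 0.841, -0.0]
force: [0.0, 0.5, -0.9]
width: 0.0454
clock: 17.7
tool_pos: [0.5482, -0.0248, 0.2394]
tcp_rot: [0.0, 0.541, 0.841, 0.0]
force: [-0.7, -0.6, -1.1]
width: 0.0454
```

```bash
python3 -m crank '[[0,0,0,0,0,0.0006,0.042],[0,0,0,0,0,0.0006,0.042]]' 60; python3 -m crank '[[0,0,0,0,0,0.0006,0.042],[0,0,0,0,0,0.0006,0.042]]' 60;  python3 -m crank '[[0,0,0,0,0,0.0005,0.042],[0,0,0,0,0,0.0005,0.042]]' 60
```

```text
clock: 17.9
tool_pos: [0.5482, -0.0247, 0.2388]
tcp_rot: [-0.0, 0.541, 0.841, -0.0]
force: [-0.2, -0.4, -1.2]
width: 0.0454
clock: 18.1
tool_pos: [0.5483, -0.0248, 0.2385]
tcp_rot: [0.0, 0.541, 0.841, 0.0]
force: [-1.2, -0.8, 1.5]
width: 0.0456
clock: 18.3
tool_pos: [0.5483, -0.0248, 0.2385]
tcp_rot: [0.0, 0.541, 0.841, 0.0]
force: [-2.7, 0.3, 4.6]
width: 0.0457
```

Contact at 0.064, as expected. Release, rise, go to the small one.

```bash
python3 -m crank '[[0,0,0,0,0,0,0.06],[0,0,0,0,0,0,0.06],[0,0,0,0,0,0,0.06],[0,0,0,0,0,-0.01,0.06],[0,0,0,0,0,-0.04,0.06],[0,0,0,0,0,-0.08,0.06],[0,0,0,0,0,-0.08,0.06]]' 60
python3 - <<'E'
from h import *
plan((0.492,-0.274,0.15))
E
```

```text
clock: 19.0
tool_pos: [0.5509, -0.0252, 0.3248]
tcp_rot: [0.006, 0.541, 0.841, 0.002]
force: [0.6, 0.3, 0.4]
width: 0.0599
t=19.00 yaw 114.5->114.5 j6 -0.63 ROW [0.011, 0.008, 0.0] [-0.2018, -0.1569, 0.0196] | grasp pt [ 0.553  -0.0257  0.1698] F [0.6 0.3 0.4] w 0.0599
```

```bash
python3 -m crank '[[0,0,0,-0.202,-0.157,0,0.053],[0,0,0,-0.202,-0.157,0.01,0.053],[0,0,0,-0.202,-0.157,0.02,0.053],[0,0,0,-0.202,-0.157,0.02,0.053],[0,0,0,-0.202,-0.157,0.02,0.053],[0,0,0,-0.202,-0.157,0.02,0.053],[0,0,0,-0.202,-0.157,0.02,0.053],[0,0,0,-0.202,-0.157,0.02,0.053]]' 60
python3 - <<'E'
from h import *
ring((0.492,-0.274),.040,.012)
plan((0.492,-0.274,0.14))
E
```

```text
clock: 19.8
tool_pos: [0.489, -0.2729, 0.2977]
tcp_rot: [-0.0, 0.541, 0.841, 0.0]
force: [0.4, -0.4, 0.9]
width: 0.0531
outer centre [ 0.493  -0.2747] size [39.9 40.9] mm ang 31.6 mod90 ztop 0.0125
hole centre [ 0.493  -0.2744] size [17.2 16.5] ang 30.3 mod90
t=19.85 yaw 114.5->114.5 j6 -1.09 ROW [0.0, -0.001, -0.0] [-0.0026, 0.0018, 0.0028] | grasp pt [ 0.4892 -0.2722  0.1428] F [ 0.6 -0.5 -0.2] w 0.0533
```

```bash
python3 -m crank '[[0,0,-0.05,-0.0037,0.0025,0.03,0.053],[0,0,-0.113,-0.0037,0.0025,0.07,0.053],[0,0,-0.113,-0.0037,0.0025,0.1,0.053],[0,0,-0.113,-0.0037,0.0025,0.115,0.053],[0,0,-0.113,-0.0037,0.0025,0.122,0.053],[0,0,-0.113,-0.0037,0.0025,0.124,0.053],[0,0,-0.113,-0.0037,0.0025,0.124,0.053]]' 60
python3 -m crank '[[0,0,0,0,0,0,0.035],[0,0,0,0,0,0,0.035],[0,0,0,0,0,0,0.035],[0,0,0,0,0,0,0.035]]' 60
```

```text
clock: 20.55
tool_pos: [0.4936, -0.2761, 0.1749]
tcp_rot: [0.001, 0.493, 0.87, -0.0]
force: [0.8, -0.6, -0.2]
width: 0.0528
clock: 20.95
tool_pos: [0.4937, -0.2768, 0.1758]
tcp_rot: [0.002, 0.493, 0.87, -0.0]
force: [0.1, 0.6, 5.8]
width: 0.0381
```

```bash
python3 -m crank '[[0,0,0,0,0,-0.01,0.035],[0,0,0,0,0,-0.04,0.035],[0,0,0,0,0,-0.08,0.035],[0,0,0,0,0,-0.115,0.035],[0,0,0,0,0,-0.13,0.035],[0,0,0,0,0,-0.13,0.035]]' 60
python3 - <<'E'
from h import *
plan((0.5695,-0.0713,0.15),114.5)
E
```

```text
clock: 21.55
tool_pos: [0.4935, -0.2766, 0.3067]
tcp_rot: [0.003, 0.493, 0.87, -0.0]
force: [0.1, 0.2, -1.3]
width: 0.038
t=21.55 yaw 120.9->114.5 j6 -1.20 ROW [0.002, 0.006, 0.112] [0.1371, 0.1708, 0.0012] | grasp pt [ 0.4942 -0.2772  0.1517] F [ 0.1  0.2 -1.3] w 0.0380
```

```bash
python3 -m crank '[[0,0,0.02,0.012,0.014,0,0.035],[0,0,0.05,0.035,0.043,0,0.035],[0,0,0.08,0.062,0.078,0,0.035],[0,0,0.112,0.09,0.112,0,0.035],[0,0,0.112,0.115,0.143,0,0.035],[0,0,0.112,0.132,0.164,0,0.035],[0,0,0.112,0.137,0.171,0,0.035],[0,0,0.112,0.137,0.171,0,0.035],[0,0,0.112,0.137,0.171,0,0.035]]' 60
python3 - <<'E'
from h import *
rel(.040,0,"rel3"); tips()
plan((0.5483,-0.0248,0.15),114.5)
E
```

```text
clock: 22.45
tool_pos: [0.5683, -0.0712, 0.3022]
tcp_rot: [-0.001, 0.541, 0.841, -0.001]
force: [-0.3, -1.0, -0.5]
width: 0.0379
outer [ 2.9 -0.1] [41.1 40.4] ang 0.0 bbox mid [ 2.9 -0.1]
hole [ 2.9 -0.1] [14.8 16.4] ang 0.0 bbox mid [ 2.9 -0.1]
ring top tool z 0.1634 world z 0.1390
spindle z>0.050 n5343 tool mid [50.   1.4] ext [50.5 51.9] world mid [ 0.5484 -0.0258]
spindle z>0.087 n156 tool mid [49.1  1.1] ext [13.8 13.8] world mid [ 0.5482 -0.0258]
spindle z>0.100 n300 tool mid [49.5  1.2] ext [10.2 10.3] world mid [ 0.5485 -0.0258]
square fit n1861 axis [ 0.5485 -0.0255] tool [49.6  1.5] ang 76.2
w 0.0379 tip z (tool) L/R [[0.133, 0.1636, 0.1704], [0.1317, 0.1636, 0.1711]]
t=22.55 yaw 114.4->114.5 j6 -0.70 ROW [-0.001, -0.0, -0.001] [0.0511, 0.0011, -0.002] | grasp pt [ 0.5683 -0.0718  0.148 ] F [ 0.1  0.5 -1.5] w 0.0379
```

View pics/rel3.png

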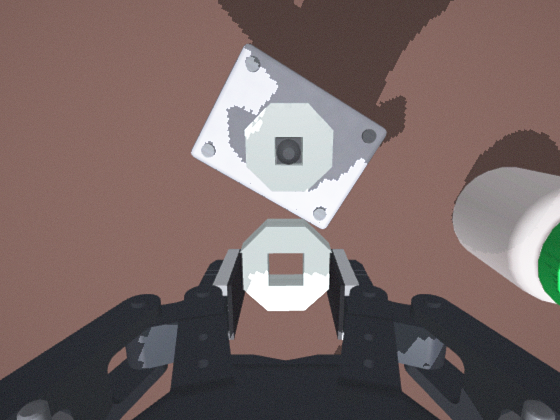

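Run:
```python
from h import *
z=np.load("pics/rel3.npz"); X=cloud(z["p"],z["d"],z); r=np.hypot(X[...,0]-.5485,X[...,1]+.0258)
for a,b in((.009,.012),(.012,.016),(.016,.02),(.02,.023),(.024,.026),(.026,.029)):
    t=X[(r>a)&(r<b)&(X[...,2]<.12)][:,2]; print(a,np.round(np.percentile(t,[10,50,90]),4))
```

```text
0.009 [0.0787 0.0815 0.0825]
0.012 [0.0808 0.0815 0.0824]
0.016 [0.0807 0.0816 0.0824]
0.02 [0.0808 0.0816 0.0824]
0.024 [0.064  0.0654 0.082 ]
0.026 [0.0634 0.0644 0.0654]
```

```bash
python3 -m crank '[[0,0,0,0.015,0.001,0,0.035],[0,0,0,0.035,0.0011,0,0.035],[0,0,0,0.0479,0.0011,0,0.035],[0,0,0,0.0479,0.0011,0.006,0.035],[0,0,0,0.0479,0.0011,0.014,0.035],[0,0,0,0.0479,0.0011,0.022,0.035],[0,0,0,0.0479,0.0011,0.028,0.035],[0,0,0,0.0479,0.0011,0.032,0.035],[0,0,0,0.0479,0.0011,0.035,0.035],[0,0,0,0.0479,0.0011,0.035,0.035]]' 60
python3 - <<'E'
from h import *
plan((0.5485,-0.0258,0.05),115); print(bot.read_state()["moment"])
E
```

```text
clock: 23.55
tool_pos: [0.55, -0.0267, 0.2681]
tcp_rot: [-0.0, 0.541, 0.841, -0.0]
force: [-0.2, 0.3, -1.2]
width: 0.0379
t=23.55 yaw 114.5->115.0 j6 -0.63 ROW [-0.001, -0.001, -0.009] [0.0014, -0.0009, 0.0631] | grasp pt [ 0.5498 -0.0267  0.1131] F [-0.2  0.3 -1.2] w 0.0379
[ 0.03945892 -0.03033486  0.00242854]
```

The depths confirm it: medium top at 0.0815, large top at 0.0645. The small is on the pilot with no contact; lower through the shoulder.

```bash
python3 -m crank '[[0,0,0,0,0,0.003,0.035],[0,0,0,0,0,0.005,0.035],[0,0,0,0,0,0.006,0.035],[0,0,0,0,0,0.006,0.035]]' 60;  python3 -m crank '[[0,0,0,0,0,0.001,0.035],[0,0,0,0,0,0.002,0.035],[0,0,0,0,0,0.002,0.035]]' 60
python3 - <<'E'
from h import *
plan((0.5485,-0.0258,0.05),115); print(bot.read_state()["moment"])
E
```

```text
clock: 23.95
tool_pos: [0.55, -0.0265, 0.2626]
tcp_rot: [-0.0, 0.541, 0.841, -0.0]
force: [0.2, -0.2, -1.2]
width: 0.0382
clock: 24.25
tool_pos: [0.55, -0.0265, 0.2606]
tcp_rot: [-0.0, 0.541, 0.841, -0.0]
force: [-1.2, -0.4, -1.1]
width: 0.0382
t=24.25 yaw 114.5->115.0 j6 -0.63 ROW [-0.0, -0.0, -0.008] [0.0013, -0.0011, 0.0556] | grasp pt [ 0.55   -0.0265  0.1056] F [-1.2 -0.4 -1.1] w 0.0382
[-0.0904924   0.02591019 -0.01797604]
```

Underside 0.085, below the shoulder with no resistance. Remaining about 4 mm in small steps.

```bash
python3 -m crank '[[0,0,0,0,0,0.001,0.035],[0,0,0,0,0,0.002,0.035],[0,0,0,0,0,0.002,0.035]]' 60;  python3 -m crank '[[0,0,0,0,0,0.0007,0.035],[0,0,0,0,0,0.0007,0.035]]' 60;  python3 -m crank '[[0,0,0,0,0,0.0007,0.035],[0,0,0,0,0,0.0007,0.035]]' 60; python3 -m crank '[[0,0,0,0,0,0.0005,0.035],[0,0,0,0,0,0.0005,0.035]]' 60
```

```text
clock: 24.55
tool_pos: [0.55, -0.0265, 0.2585]
tcp_rot: [-0.0, 0.541, 0.841, -0.0]
force: [0.1, -0.1, -1.6]
width: 0.0376
clock: 24.75
tool_pos: [0.5501, -0.0265, 0.2579]
tcp_rot: [-0.0, 0.541, 0.841, -0.0]
force: [0.0, -0.8, -1.3]
width: 0.0381
clock: 24.95
tool_pos: [0.5501, -0.0265, 0.2572]
tcp_rot: [-0.0, 0.541, 0.841, -0.0]
force: [-0.5, 0.1, 0.4]
width: 0.0379
clock: 25.15
tool_pos: [0.55, -0.0265, 0.2568]
tcp_rot: [-0.0, 0.541, 0.841, -0.0]
force: [-1.2, 0.1, -0.4]
width: 0.0379
```

```bash
python3 -m crank '[[0,0,0,0,0,0.0005,0.035],[0,0,0,0,0,0.0005,0.035]]' 60; python3 -m crank '[[0,0,0,0,0,0.0005,0.035],[0,0,0,0,0,0.0005,0.035]]' 60
```

```text
clock: 25.35
tool_pos: [0.5501, -0.0265, 0.2568]
tcp_rot: [0.0, 0.541, 0.841, -0.0]
force: [-3.0, -0.3, 4.0]
width: 0.0382
clock: 25.55
tool_pos: [0.5501, -0.0265, 0.2568]
tcp_rot: [-0.0, 0.541, 0.841, -0.0]
force: [-5.2, -0.3, 7.5]
width: 0.0377
```

Home, with about 9 N of contact. Release, rise, and check from the offset viewpoint.

```bash
python3 -m crank '[[0,0,0,0,0,0,0.056],[0,0,0,0,0,0,0.056],[0,0,0,0,0,0,0.056],[0,0,0,0,0,-0.01,0.056],[0,0,0,0,0,-0.04,0.056],[0,0,0,0,0,-0.08,0.056],[0,0,0,0,0,-0.1,0.056],[0,0,0,-0.04,0,-0.1,0.056],[0,0,0,-0.05,0,-0.1,0.056],[0,0,0,-0.05,0,-0.1,0.056]]' 60
python3 - <<'E'
from h import *
c=bot.get_calibration("wrist"); p,d=bot.get_image("wrist"); X=cloud(p,d,c); r=np.hypot(X[...,0]-.5485,X[...,1]+.0258)
cv2.imwrite("pics/fin.png",p[:,:,::-1])
for a,b in((0,.002),(.011,.014),(.014,.018),(.0207,.0225),(.0255,.0265)):
    k=(r>a)&(r<b)&(X[...,2]<.12); t=X[k]; A=np.c_[t[:,:2]-t[:,:2].mean(0),np.ones(len(t))]
    print(a,"z pct",np.round(np.percentile(t[:,2],[10,50,90]),4),"tilt",np.round(np.linalg.lstsq(A,t[:,2],rcond=None)[0][:2],3))
z0=np.load("pics/scene.npz"); p1,d1=bot.get_image("scene"); cv2.imwrite("pics/scene_fin.png",p1[:,:,::-1])
for k,(u,v) in dict(jar=(325,285),bottle=(217,320),reducer=(128,338)).items():
    s=np.s_[v-30:v+30,u-30:u+30]; print(k,"mean abs diff %.1f"%np.abs(p1[s].astype(int)-z0["p"][s]).mean(),"depth diff median %.4f p95 %.4f"%tuple(np.percentile(np.abs(d1[s]-z0["d"][s]),[50,95])))
print(bot.read_state()["force"],bot.read_state()["clock"])
E
```

```text
clock: 26.55
tool_pos: [0.5713, -0.0733, 0.3563]
tcp_rot: [0.0, 0.542, 0.841, 0.0]
force: [-1.4, 0.5, 1.0]
width: 0.0563
0 z pct [0.103  0.1038 0.1042] tilt [ 0.159 -0.059]
0.011 z pct [0.0926 0.0936 0.0944] tilt [-0.081  0.01 ]
0.014 z pct [0.0927 0.0936 0.0945] tilt [-0.001  0.002]
0.0207 z pct [0.0809 0.0819 0.0938] tilt [0.169 0.17 ]
0.0255 z pct [0.0637 0.0646 0.0656] tilt [ 0.063 -0.119]
jar mean abs diff 4.0 depth diff median 0.0014 p95 0.0043
bottle mean abs diff 2.5 depth diff median 0.0013 p95 0.0040
reducer mean abs diff 3.0 depth diff median 0.0013 p95 0.0041
[-0.31639914 -0.20767619 -0.8288947 ] 26.65
```

View pics/fin.png

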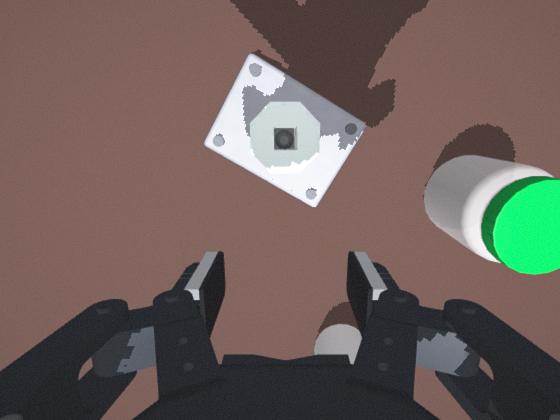

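The small's top is at 0.0936 (expected 0.093) and flat, and the stack at (285,138) is square on the spindle. The gripper is open and clear, and the bystanders have not moved. Hand in.

```bash
python3 -c "
from cell import bot
print(bot.sign_off())"
```

```text
the job is handed in; nothing more can be done
None
```

The stack is rebuilt on the spindle: large, then medium, then small on top. I guided each one down in the grip until it touched home, then let go. I handed the job in at about 27 s of the 72 s allowed.

**Final checks:**
- **Height and flatness:** the tops read 0.0646, 0.0819 and 0.0936 m, against 0.064, 0.081 and 0.093 m expected. The camera reads the bench within about 1 mm. The small's top is flat. Tilt fits on the exposed rims of the medium and large showed slopes, but those narrow rims were partly cut off or mixed with the spacer above, so I gave them no weight.
- **Force:** the contact forces I read were at most about 13 N, well under 60 N. They were read at the end of each move, not continuously.
- **Clearances:** the gripper is open and about 10 cm above the stack. The jar, bottle and reducer look unmoved, with a median depth change of about 1 mm, which is camera noise.

**What differed from plan:**
- **Large spacer:** it first rested on the shoulder ledges with about 10 N because it was off to one side by 1–2 mm. I lifted it 3 mm, shifted it 1.4 mm and it went in.
- **Turning by feel:** I set the turn from the camera, at a spindle angle of about 25°, so no search by feel was needed.

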